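# Change drawers in the interlocked plate chest and close the register press

## Task

The low grey chest lets only one drawer out at a time: push its open left drawer fully home, then pull the right drawer out (nearly all the way) and lift the aluminium top plate out of it by its rib. Lower the plate level over the two guide pins of the register press and let go only when it is down flat on the platen; leave the left drawer shut, and do not tip, drag or knock over any of the other things standing about. The right drawer may be left as it is.

Things in the scene. Friction and masses are not known exactly. Their poses are not given: they have to be found in the camera images.
- chest: Grey low chest fixed to the table, two drawers side by side; carcass 205 deep, 322 wide, 94 high. Origin: underside, middle of the carcass front (15 mm drawer fronts stand proud of it). x points into the chest (shutting is +x, opening -x), y to the robot's left. Interlock: while the left drawer is out the right one moves at most 4 mm, however hard it is pulled; with the left fully home it runs freely.
- drawer_left (a joint): Left (chest +y) drawer, found open: opening in m, 0 = fully home, 0.16 = fully out. Slides with about 2 N of drag and stays where it is left. Holds a low stack of prints, fixed in it.
- drawer_right (a joint): Right (chest -y) drawer, found shut, holding the plate: opening in m, 0 = fully home, 0.16 = fully out; the same drag. Inside it is 173 deep, 120 wide, walls 6; its floor is 18 above the table, its side walls reach 64 and its front 86 above the table. Out by 150 or more, the plate lifts straight out clear of the chest's top.
- left_handle (a point): Middle of the left drawer's handle: a steel bar 11 thick, 85 long along the chest's y, 66 above the table, its axis 35 in front of the drawer front (30 clear behind the bar, between two posts 72 apart). Moves with the drawer; its axes are the chest's. Chest y = +83; chest x = -50 when shut.
- right_handle (a point): The same for the right drawer; chest y = -83, chest x = -50 when shut.
- plate: The press's loose aluminium top plate, 130 (x) x 80 (y) x 8, 0.3 to 0.6 kg: two through holes 13 dia at x = +-50, y = 0; solid upright grip rib in its middle, 60 long (x), 16 thick (y), from 8 to 58 above the underside. Origin: middle of the underside; z up. Starts flat in the right drawer, hidden, long side along chest x within 0.06 rad, its middle 75 to 81 behind the front, within 10 of the midline.
- plate_grip (a point): A good place to grip the rib: on its middle, 42 above the plate's underside; axes as the plate's. The rib is pinched across its 16 mm (plate y).
- register: The register press, fixed to the table: a light platen 125 (x) x 175 (y), 30 high, centred at x = -130, with two upright steel guide pins; behind it a grey housing 115 x 200, 60 high, centred at the origin. Origin: on the table under the housing's middle; x away from the robot, y along the line of the pins, z up.
- seat (a point): Middle of the platen's top face, midway between the two pins, 30 above the table; axes as the press's. The pins stand at y = +-50 of this point, 10 in diameter, 26 tall with tapered ends (full width up to 19). The seated plate's origin is here, its x along this y, either way round.
- tube: Bystander, loose: upright closed cardboard map tube with black end caps, 60 dia x 170 tall, standing beside the chest's left side. Origin: middle of its underside.
- jar: Bystander, loose: small closed jar with a black lid, 48 dia x 85 tall, standing beside the press on its +y side. Origin: middle of its underside.
- filebox: Bystander, loose: low grey archive box, 65 x 183 x 44, lying on the chest's top, 70 mm or more behind its front edge. Origin: middle of its underside.
- loupe: Bystander, loose: black hand loupe, 46 dia x 34 tall, standing on the press's rear housing. Origin: middle of its underside.
- mug: Bystander, loose: blue mug, 80 dia x 92 tall, on the table. Origin: middle of its underside.
- weight: Bystander, loose: dark steel paper weight with a knob, 64 dia x 62 tall, on the table. Origin: middle of its underside.
- brush: Bystander, loose: dusting brush, 170 long, lying on the table (along its x). Origin: middle of its underside.
- eyepiece: Bystander, loose: black stepped spare eyepiece, 52 dia x 105 tall, standing on the table. Origin: middle of its underside.

How it is judged (in metres and radians):
On the way, in this order (a step that is already met when the one before it is completed fails the run):
1. the left drawer is pushed fully home (value of joint drawer_left below 0.005 m), for 0.2 s.
2. the right drawer is pulled out at least 130 mm, the left one still home (value of joint drawer_left below 0.005 m and value of joint drawer_right above 0.13 m), for 0.1 s.
3. the plate, still held, is down over both pins: level, in line and within 8 mm of the platen (horizontal distance between plate and seat below 0.004 m and angle between the x axis of plate and the y axis of seat, either way round below 0.06 rad and angle between plate's own z axis and vertical below 0.06 rad and z of plate in the frame of seat below 0.008 m and contact force between the fingers and plate above 0.5 N), for 0.05 s.
At the end, for the whole second after the job is handed in: The left drawer is within 5 mm of home; the plate rests flat on the platen over both pins (underside within 3 mm of the platen, middle within 4 mm, in line and level within 0.06 rad), still and released. The right drawer may be anywhere (value of joint drawer_left below 0.005 m and horizontal distance between plate and seat below 0.004 m and angle between the x axis of plate and the y axis of seat, either way round below 0.06 rad and angle between plate's own z axis and vertical below 0.06 rad and z of plate in the frame of seat between -0.003 and 0.003 m and linear speed of plate below 0.02 m/s and not (contact force between the fingers and plate above 0.1 N)); the robot touches nothing.
It fails at once if a bystander is moved more than 30 mm or tipped (distance of any of tube, jar, filebox, loupe, mug, weight, brush, eyepiece from where it was at the start of the episode above 0.03 m or angle between any of tube, jar, filebox, loupe, mug, weight, eyepiece's own z axis and vertical above 0.4 rad).
It also fails if it takes over 72 s, if anything falls off the work surface, if the arm or the gripper's body presses on something with over 40 N, if the wrist force passes 120 N, or if a joint passes its speed limit or range.

## Robot

A 7-joint arm with a two-finger parallel gripper is mounted at the origin on the work surface. World frame = base frame: x ahead of the robot, y to its left, z up, the work surface at z = 0. Lengths are in mm, angles in degrees, forces in N, time in s.
With the tool pointing down it reaches from about 425 to 950 mm from the base axis. Payload 16.7 kg.
Tool frame: the origin (TCP) lies at the very end of the fingers, on their centre line; the grasp point (between the pads) lies 19 mm behind it; z points along the fingers, y is the line along which they close (so a half turn about z gives the same grasp; the last joint's range is limited). The gripper opens to 94 mm and grips with 3 to 60 N. Pads are 16 mm wide; open, the fingers measure 119 mm over their backs; the gripper's body (75 mm by 177 mm) begins 78 mm behind the grasp point.
Start: joints at [66.95, 24.414, 4.234, 92.017, -1.954, 63.644, -3.845], TCP at [168.799, -653.515, 205.467] pointing down, gripper open.
Joint ranges: [-163.25, 163.25], [-28.42, 122.38], [-70.27, 78.77], [12.13, 141.07], [-58.53, 238.53], [9.26, 117.41], [-156.51, 156.51]. Speed limits (degrees/s): [108.29, 108.29, 136.94, 136.94, 172.46, 172.46, 172.46].

## Interface

Orientations are given as a 3x3 rotation matrix whose columns are the frame's x, y, z axes.
In Python, from rig import robot gives the robot as it stands.
- The arm moves only by the tool move_arm, never from a script. Its argument "rows" is one flat list of numbers, 6 for each row, row after row: the shift along the tool's x, y, z in mm, then the turn, a rotation vector about the tool's x, y, z in degrees. In form: [tx, ty, tz, rx, ry, rz, tx, ty, tz, rx, ry, rz, ...]. A call has 1 to 12 rows; each row shifts and turns the commanded pose from where the row before left it, along the tool's axes as they then stand; what a row does not reach is not made up. A row lasts 1/10 s, in which the tool goes at most 50 mm and 8.59 degrees, less where a joint would pass 70% of its speed; a pose out of reach is approached as far as the arm can. A call is refused whole if a number of a shift passes 50 or a number of a turn 8.59, either way. A call with a gripper value outside its range is refused whole. "claw" is the opening in per cent of the stroke, from 0 (shut) to 100 (fully open), set as the call begins (left out, the last holds). The fingers move at their own pace and stop on an object; "newtons" is the grip in N (left out, the last holds). Time passes only in rows, so rows that do not move let the fingers close. It gives the time, the measured TCP pose, the force, the opening and the grip force at its end, in the units of the state.
- robot.observe(): the state, without advancing time (a new reading comes with each control period).
- robot.read_camera(name): name is "scene" or "top"; returns a dict with "img" (384x512x3 uint8, red, green, blue), "mtx" (3x3 intrinsics, pixels), "R" (3x3) and "t" (3): a world point X has camera coordinates R X + t. Camera axes: x right, y down, z forward; pixel columns grow to the right and rows downward; lengths in mm; the calibration is good to about 2 mm. A picture is of the moment at which its call begins. There is no depth.
- robot.job_done(): hands the job in; it is judged then, once.
The state is a dict: "t": time; "q": joint angles; "qd": joint speeds; "joint_torque": joint torques, N m; "position": TCP position; "tool_rot": TCP orientation; "force": force on the tool from outside, world axes, zero at the start; "wrist_torque": the same for the moment, N m; "grip_width": finger opening in mm; "finger_force": force on a finger pad.
Only numpy, scipy, OpenCV 4.12 (cv2) and the standard library are available. Lean on these libraries where they do the work, as an engineer would, in place of code of your own. Each camera call takes 0.05 s, during which the arm holds its last target. There are 200 camera calls.

## Working session

There is one attempt and no reset: what is moved stays moved. The work goes in short steps, Python scripts to look and compute and a tool call to move; the robot and the scene stay as the last step left them, time stands still between calls to the robot, and variables do not carry over. Pictures are saved under pics/ and viewed, at most 10 in all, crops included, and the job is handed in when it is done.

Besides the shell and the picture viewer there is one more tool, called after "Request:" as a command line: name --argument value ..., lists and objects as JSON in quotes. move_arm: Moves the arm, as the interface text tells. Its arguments: {"type":"object","properties":{"rows":{"type":"array","items":{"type":"number"}},"claw":{"type":"number"},"newtons":{"type":"number"}},"required":["rows"]}

```bash
mkdir -p pics; ls
python3 - <<'E'
from rig import robot
import cv2,numpy as np
np.set_printoptions(suppress=True,precision=3)
s=robot.observe();print(s['t'],s['position'],s['tool_rot'],s['grip_width'],s['force'])
for n in('scene','top'):
    c=robot.read_camera(n);cv2.imwrite(f'pics/{n}0.png',cv2.resize(c['img'][:,:,::-1],(800,600),interpolation=cv2.INTER_CUBIC))
    print(n,c['mtx'].tolist(),c['R'].tolist(),c['t'])
    print(-np.array(c['R']).T@c['t'])
E
```

```text
pics
0.0 [ 168.671 -653.136  204.783] [[ 0.968  0.25  -0.   ]
 [ 0.25  -0.968  0.001]
 [-0.    -0.001 -1.   ]] 94.00276342829258 [-0.232  0.725  0.263]
scene [[479.1234881759955, 0.0, 248.567045463568], [0.0, 479.1234881759955, 187.79288667609362], [0.0, 0.0, 1.0]] [[0.2363899780343987, 0.9716565484303873, -0.0018248773227000311], [0.6280390586352246, -0.15422533551317016, -0.762746017173758], [-0.7414086046934426, 0.1791594200096565, -0.6466955876672779]] [ -69.574 -289.442 1895.18 ]
[1603.331 -316.576 1004.707]
top [[411.53807339601747, 0.0, 248.26822398501307], [0.0, 411.53807339601747, 184.22622394127052], [0.0, 0.0, 1.0]] [[-0.04793814526812899, -0.998837471432314, -0.005063584792733858], [-0.9743130568584413, 0.047876659411154744, -0.2200497505537971], [0.22003636395698736, -0.005615260130193043, -0.9754755083497785]] [ -42.299  544.835 1231.835]
[ 257.763  -61.418 1321.301]
```

View pics/top0.png

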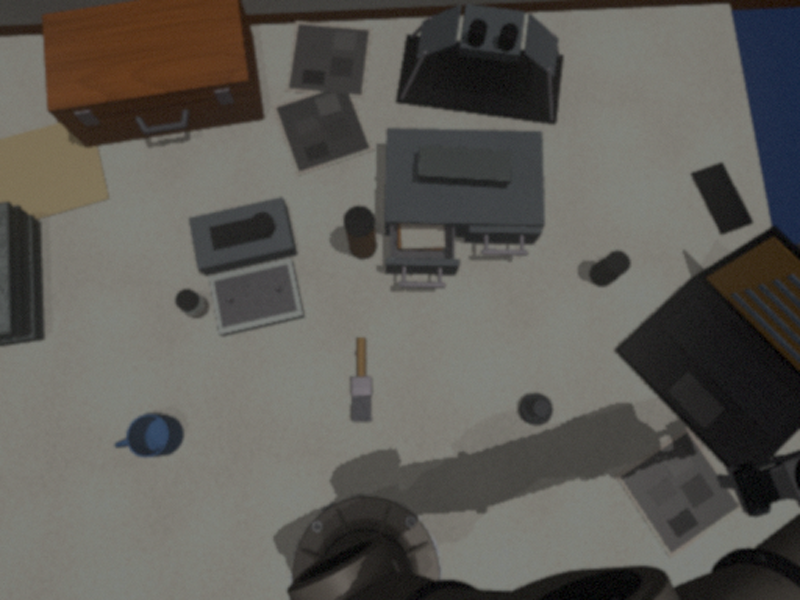

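View pics/scene0.png

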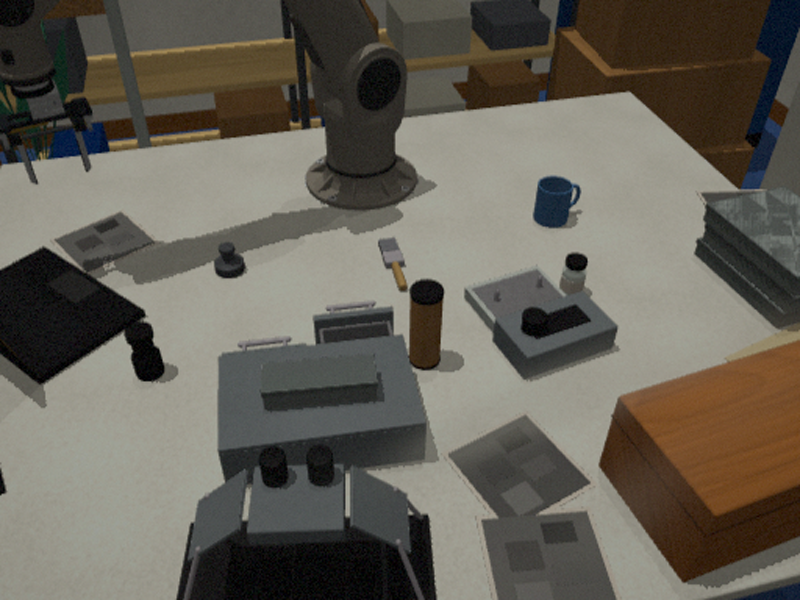

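The top view shows the chest top spanning about (385,130)–(543,228), with the left handle at (418,285), the right handle at (500,252), and the platen pins near (231,300) and (281,294). The scene view confirms the layout: the tube is to the left of the chest and the jar is at the press's +y side. I'll take one enlarged crop for exact pixel positions.

```bash
cat > h.py <<'E'
import numpy as np,cv2
from rig import robot
np.set_printoptions(suppress=True,precision=2)
def ray(c,uv,z):
    R=np.array(c['R']);t=np.array(c['t']);o=-R.T@t
    d=R.T@np.linalg.inv(c['mtx'])@np.array([uv[0],uv[1],1.]);return o+d*(z-o[2])/d[2]
def proj(c,X):
    p=np.array(c['mtx'])@(np.array(c['R'])@np.array(X,float)+c['t']);return p[:2]/p[2]
def crop(c,x0,y0,x1,y1,k,name,g=1.6):
    im=c['img'][y0:y1,x0:x1,::-1];im=(255*(np.clip(im/255.,0,1))**(1/g)).astype('uint8')
    cv2.imwrite(name,cv2.resize(im,None,fx=k,fy=k,interpolation=cv2.INTER_CUBIC))
E
python3 - <<'E'
from h import *
c=robot.read_camera('top')
crop(c,110,75,360,220,3.2,'pics/t1.png')
E
```

```text
(no output)
```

View pics/t1.png

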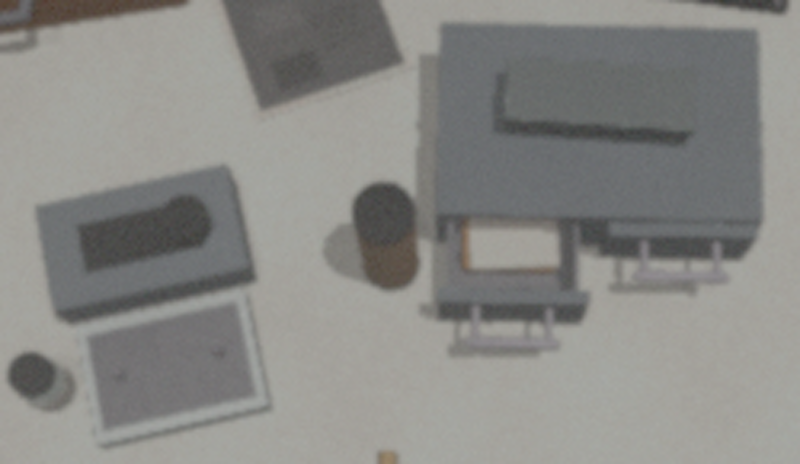

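The crop shows the chest top corners at (441,24), (756,30), (761,219) and (439,217). The handles run (458–558, 345) and (635–728, 276). The platen corners are (82,326), (247,296), (269,408) and (103,444), and the pins are near (121,375) and (218,352).

```bash
cat > pose.py <<'E'
from h import *
from scipy.optimize import least_squares
def P(c,uv,z): return ray(c,((uv[0]+.5)/3.2-.5+110,(uv[1]+.5)/3.2-.5+75),z)
E
python3 - <<'E'
from pose import *
c=robot.read_camera('top')
def fit(w,m):
    w=np.array(w)[:,:2];m=np.array(m,float)
    f=lambda p:(m@np.array([[np.cos(p[2]),np.sin(p[2])],[-np.sin(p[2]),np.cos(p[2])]])+p[:2]-w).ravel()
    r=least_squares(f,[*w.mean(0),0]);print(r.x[:2],np.degrees(r.x[2]));print(r.fun.reshape(-1,2));return r.x
C=[P(c,p,94) for p in[(441,24),(756,30),(761,219),(439,217)]]
print('chest',np.array(C));ch=fit(C,[(205,161),(205,-161),(0,-161),(0,161)])
for a in[(458,346),(558,344),(635,273),(728,277)]:print('h',P(c,a,68))
print('press');pl=[P(c,p,30) for p in[(82,326),(247,296),(269,408),(103,444)]]
ho=[P(c,p,60) for p in[(37,207),(228,167),(253,275),(62,312)]]
fit(pl+ho,[(-67.5,87.5),(-67.5,-87.5),(-192.5,-87.5),(-192.5,87.5),(57.5,100),(57.5,-100),(-57.5,-100),(-57.5,100)])
for a in[(121,375),(218,352)]:print('pin',P(c,a,45))
for n,a,z in[('tube',(385,212),170),('jar',(31,375),85)]:print(n,P(c,a,z))
E
```

```text
chest [[ 873.19  -82.14   94.  ]
 [ 850.57 -399.45   94.  ]
 [ 650.96 -384.3    94.  ]
 [ 668.61  -70.45   94.  ]]
[ 658.54 -227.48] -3.6934829404354477
[[ 0.3   2.12]
 [ 2.18 -1.91]
 [-2.79 -3.85]
 [ 0.31  3.63]]
h [544.4  -82.94  68.  ]
h [ 541.61 -180.54   68.  ]
h [ 609.71 -261.32   68.  ]
h [ 601.09 -352.6    68.  ]
press
[671.67 223.84] 9.924870637260799
[[-2.37  3.41]
 [ 4.62 -1.77]
 [-1.93 -3.15]
 [-3.91  4.18]
 [ 0.4  -1.38]
 [ 1.76 -5.37]
 [ 3.59 -1.67]
 [-2.17  5.75]]
pin [536.61 251.58  45.  ]
pin [555.26 155.28  45.  ]
tube [650.44 -20.59 170.  ]
jar [532.11 328.17  85.  ]
```

```bash
cat > plan.py <<'E'
from h import *
import sys
from scipy.spatial.transform import Rotation as Ro
def plan(*tg):
    """tg: (x,y,z,yaw of tool y axis, rows); straight lines from the measured pose"""
    s=robot.observe();p=np.array(s['position']);R=np.array(s['tool_rot'])
    for x,y,z,yw,n in tg:
        a=np.radians(yw);ty=np.array([np.cos(a),np.sin(a),0]);tz=np.array([0,0,-1.]);T=np.c_[np.cross(ty,tz),ty,tz]
        out=[];p0=p.copy()
        w=Ro.from_matrix(R.T@T).as_rotvec(degrees=True);w=np.round(w/n,1)
        for i in range(n):
            d=R.T@(p0+(np.array([x,y,z])-p0)*(i+1)/n-p);d=np.round(d,1);out+=[*d,*w]
            p=p+R@d;R=R@Ro.from_rotvec(w,degrees=True).as_matrix()
        print(n,'[%s]'%','.join('%g'%(v+0) for v in out))
def st():
    s=robot.observe();print('t%.2f'%s['t'],np.array(s['position']),'yaw y %.2f'%np.degrees(np.arctan2(s['tool_rot'][1][1],s['tool_rot'][0][1])),'F',np.array(s['force']),'w %.1f ff'%s['grip_width'],s['finger_force'],'q',np.array(s['q']))
E
python3 -c "
from plan import *
plan((520,-150,200,-3.7,12),(540.5,-137,120,-3.7,3),(540.5,-137,47,-3.7,3))"
```

```text
12 [38.8,-33.3,0.4,0,0,-6,42.1,-29,0.5,0,0,-6,44.9,-24.5,0.4,0,0,-6,47.3,-19.7,0.5,0,0,-6,49,-14.6,0.4,0,0,-6,50.2,-9.4,0.5,0,0,-6,51,-4.1,0.4,0,0,-6,51.2,1.2,0.5,0,0,-6,50.7,6.6,0.4,0,0,-6,49.7,11.9,0.4,0,0,-6,48.3,17,0.5,0,0,-6,46.2,21.9,0.4,0,0,-6]
3 [4.7,6.6,26.7,0,0,0.1,4.8,6.5,26.7,0,0,0.1,4.7,6.5,26.6,0,0,0.1]
3 [0,0,24.3,0,0,0,0,0,24.4,0,0,0,0,0.1,24.3,0,0,0]
```

```bash
python3 -c "
from plan import *
plan((355,-420,200,-42,10),(520,-150,200,-3.7,12))"
```

```text
10 [23.9,-17.9,0.5,0,0,-3.4,24.9,-16.5,0.5,0,0,-3.4,25.8,-15,0.6,0,0,-3.4,26.7,-13.4,0.5,0,0,-3.4,27.4,-11.8,0.5,0,0,-3.4,28.1,-10.2,0.5,0,0,-3.4,28.6,-8.5,0.5,0,0,-3.4,29.1,-6.8,0.6,0,0,-3.4,29.4,-5,0.5,0,0,-3.4,29.7,-3.3,0.5,0,0,-3.4]
12 [26,-4.6,0,0,0,-3.2,26.1,-3.2,0,0,0,-3.2,26.3,-1.7,0,0,0,-3.2,26.4,-0.2,0,0,0,-3.2,26.3,1.2,0.1,0,0,-3.2,26.3,2.8,0,0,0,-3.2,26,4.1,0,0,0,-3.2,25.8,5.7,0,0,0,-3.2,25.4,7,0,0,0,-3.2,24.9,8.5,0,0,0,-3.2,24.5,9.8,0,0,0,-3.2,23.9,11.2,0,0,0,-3.2]
```

Request:
move_arm --rows '[24, -18, 0.5, 0, 0, -3.4, 25, -16.5, 0.5, 0, 0, -3.4, 26, -15, 0.5, 0, 0, -3.4, 26.7, -13.4, 0.5, 0, 0, -3.4, 27.4, -11.8, 0.5, 0, 0, -3.4, 28, -10, 0.5, 0, 0, -3.4, 28.6, -8.5, 0.5, 0, 0, -3.4, 29, -7, 0.5, 0, 0, -3.4, 29.4, -5, 0.5, 0, 0, -3.4, 29.7, -3.3, 0.5, 0, 0, -3.4]' --claw 34

```text
t: 1.2
position: [356.7, -418.1, 200.5]
tool_rot: [[0.659, 0.752, 0.0], [0.752, -0.659, -0.0], [-0.0, 0.0, -1.0]]
force: [0.3, -0.4, 0.5]
grip_width: 32.1
finger_force: 0.0
```

Request:
move_arm --rows '[26, -4.6, 0, 0, 0, -3.2, 26, -3.2, 0, 0, 0, -3.2, 26.3, -1.7, 0, 0, 0, -3.2, 26.4, 0, 0, 0, 0, -3.2, 26.3, 1.2, 0, 0, 0, -3.2, 26.3, 2.8, 0, 0, 0, -3.2, 26, 4, 0, 0, 0, -3.2, 25.8, 5.7, 0, 0, 0, -3.2, 25.4, 7, 0, 0, 0, -3.2, 25, 8.5, 0, 0, 0, -3.2, 24.5, 9.8, 0, 0, 0, -3.2, 24, 11, 0, 0, 0, -3.2]'

```text
t: 2.4
position: [521.1, -147.9, 200.5]
tool_rot: [[0.05, 0.999, 0.0], [0.999, -0.05, 0.0], [0.0, -0.0, -1.0]]
force: [0.3, -0.7, -0.6]
grip_width: 31.8
finger_force: 0.0
```

```bash
python3 -c "
from plan import *
st()
plan((540.5,-137,130,-3.7,4),(540.5,-137,47,-3.7,4))"
```

```text
t2.40 [ 521.07 -147.94  200.47] yaw y -2.86 F [ 0.26 -0.69 -0.57] w 31.8 ff 0.0 q [ 30.85  14.05 -25.38 108.18   6.94  59.26  -0.27]
4 [3,4.7,17.6,0,0,0.2,3,4.7,17.6,0,0,0.2,3,4.7,17.7,0,0,0.2,3,4.7,17.6,0,0,0.2]
4 [0,0,20.7,0,0,0,0,0,20.8,0,0,0,0,0,20.7,0,0,0,0,0,20.8,0,0,0]
```

Request:
move_arm --rows '[3, 4.7, 17.6, 0, 0, 0.2, 3, 4.7, 17.6, 0, 0, 0.2, 3, 4.7, 17.6, 0, 0, 0.2, 3, 4.7, 17.6, 0, 0, 0.2, 0, 0, 20, 0, 0, 0, 0, 0, 20, 0, 0, 0, 0, 0, 10, 0, 0, 0, 0, 0, 8, 0, 0, 0, 0, 0, 5, 0, 0, 0]'

```text
t: 3.3
position: [539.9, -138.8, 66.9]
tool_rot: [[0.068, 0.998, 0.0], [0.998, -0.068, 0.0], [0.0, 0.0, -1.0]]
force: [-1.1, 0.4, -0.2]
grip_width: 31.9
finger_force: 0.0
```

```bash
python3 -c "
from plan import *
st()
c=robot.read_camera('top');crop(c,220,120,350,215,6,'pics/a.png')"
```

```text
t3.30 [ 539.87 -138.78   66.86] yaw y -3.88 F [-1.14  0.45 -0.2 ] w 31.9 ff 0.0 q [ 26.65  24.81 -23.23 112.82  13.53  44.97  -8.17]
```

View pics/a.png

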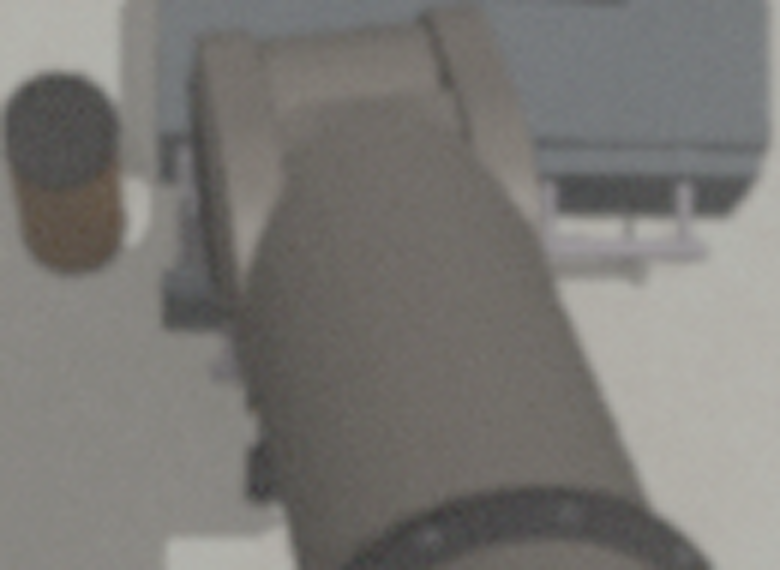

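The arm hides the gripper here. The TCP is already below the bar's top with no force, so the fingers straddle the bar. I'll go down the last 20 mm and close.

Request:
move_arm --rows '[0, 0, 10, 0, 0, 0, 0, 0, 9, 0, 0, 0, 0, 0, 0, 0, 0, 0]'

```text
t: 3.65
position: [539.0, -139.1, 47.0]
tool_rot: [[0.068, 0.998, -0.001], [0.998, -0.068, 0.0], [0.0, -0.001, -1.0]]
force: [0.7, 0.3, -0.7]
grip_width: 31.8
finger_force: 0.0
```

Request:
move_arm --rows '[0, 0, 0, 0, 0, 0, 0, 0, 0, 0, 0, 0, 0, 0, 0, 0, 0, 0, 0, 0, 0, 0, 0, 0]' --claw 0 --newtons 15

```text
t: 4.05
position: [540.0, -139.2, 48.5]
tool_rot: [[0.068, 0.998, 0.001], [0.998, -0.068, -0.0], [-0.0, 0.001, -1.0]]
force: [1.5, 1.0, 0.7]
grip_width: 10.9
finger_force: 15.0
```

Request:
move_arm --rows '[0, 8, 0, 0, 0, 0, 0, 10, 0, 0, 0, 0, 0, 10, 0, 0, 0, 0, 0, 10, 0, 0, 0, 0, 0, 10, 0, 0, 0, 0, 0, 6, 0, 0, 0, 0, 0, 4, 0, 0, 0, 0, 0, 3, 0, 0, 0, 0, 0, 2, 0, 0, 0, 0]'

```text
t: 4.95
position: [603.7, -143.7, 48.4]
tool_rot: [[0.068, 0.998, 0.001], [0.998, -0.068, -0.0], [-0.0, 0.001, -1.0]]
force: [-1.7, -0.7, 7.1]
grip_width: 10.2
finger_force: 15.0
```

Request:
move_arm --rows '[0, 2, 0, 0, 0, 0, 0, 2, 0, 0, 0, 0, 0, 2, 0, 0, 0, 0, 0, 0, 0, 0, 0, 0]'

```text
t: 5.35
position: [609.7, -144.2, 48.4]
tool_rot: [[0.069, 0.998, 0.001], [0.998, -0.069, -0.0], [-0.0, 0.001, -1.0]]
force: [0.7, -1.2, 5.1]
grip_width: 10.7
finger_force: 15.0
```

Request:
move_arm --rows '[0, 2, 0, 0, 0, 0, 0, 2, 0, 0, 0, 0, 0, 2, 0, 0, 0, 0, 0, 0, 0, 0, 0, 0]'

```text
t: 5.75
position: [615.7, -144.6, 48.4]
tool_rot: [[0.068, 0.998, 0.001], [0.998, -0.068, -0.0], [-0.0, 0.001, -1.0]]
force: [0.7, -1.7, 5.0]
grip_width: 10.3
finger_force: 15.0
```

Request:
move_arm --rows '[0, 2, 0, 0, 0, 0, 0, 2, 0, 0, 0, 0, 0, 0, 0, 0, 0, 0]'

```text
t: 6.05
position: [616.3, -144.7, 48.0]
tool_rot: [[0.069, 0.998, -0.005], [0.998, -0.069, -0.0], [-0.001, -0.005, -1.0]]
force: [-20.3, 2.0, 19.6]
grip_width: 10.6
finger_force: 15.0
```

Request:
move_arm --rows '[0, -2, 0, 0, 0, 0, 0, -1, 0, 0, 0, 0, 0, 0, 0, 0, 0, 0]'

```text
t: 6.35
position: [616.0, -144.6, 48.1]
tool_rot: [[0.069, 0.998, 0.001], [0.998, -0.069, -0.0], [-0.0, 0.001, -1.0]]
force: [0.6, -1.6, 2.4]
grip_width: 10.4
finger_force: 15.0
```

Request:
move_arm --rows '[0, 0, 0, 0, 0, 0, 0, 0, 0, 0, 0, 0, 0, 0, 0, 0, 0, 0, 0, 0, -10, 0, 0, 0, 0, 0, -20, 0, 0, 0, 0, 0, -25, 0, 0, 0, 0, 0, -15, 0, 0, 0]' --claw 34

```text
t: 7.05
position: [616.2, -144.3, 120.5]
tool_rot: [[0.068, 0.998, 0.002], [0.998, -0.068, -0.0], [-0.0, 0.002, -1.0]]
force: [0.2, 0.8, -0.4]
grip_width: 32.0
finger_force: 0.0
```

```bash
python3 -c "
from plan import *
st()
plan((605,-306,120,-3.8,8),(605,-306,47,-3.8,6))"
```

```text
t7.05 [ 616.2  -144.3   120.54] yaw y -3.91 F [ 0.21  0.79 -0.38] w 32.0 ff 0.0 q [ 25.01  27.   -23.2  100.95  12.69  54.51  -7.23]
8 [-20.3,0,0.1,0,0,0,-20.2,0,0,0,0,0,-20.3,-0.1,0.1,0,0,0,-20.2,0,0.1,0,0,0,-20.3,0,0,0,0,0,-20.3,0,0.1,0,0,0,-20.2,0,0.1,0,0,0,-20.3,0,0.1,0,0,0]
6 [0,0,12.2,0,0,0,0,-0.1,12.1,0,0,0,0,0,12.2,0,0,0,0,0,12.1,0,0,0,0,-0.1,12.2,0,0,0,0,0,12.2,0,0,0]
```

Request:
move_arm --rows '[-20, 0, 0, 0, 0, 0, -20, 0, 0, 0, 0, 0, -20, 0, 0, 0, 0, 0, -20, 0, 0, 0, 0, 0, -20, 0, 0, 0, 0, 0, -20, 0, 0, 0, 0, 0, -20, 0, 0, 0, 0, 0, -22, 0, 0, 0, 0, 0, 0, 0, 20, 0, 0, 0, 0, 0, 20, 0, 0, 0, 0, 0, 12, 0, 0, 0]'

```text
t: 8.15
position: [603.8, -305.9, 65.0]
tool_rot: [[0.069, 0.998, -0.001], [0.998, -0.069, 0.001], [0.001, -0.001, -1.0]]
force: [0.1, 0.2, 0.1]
grip_width: 31.6
finger_force: 0.0
```

Request:
move_arm --rows '[0, 0, 10, 0, 0, 0, 0, 0, 10, 0, 0, 0, 0, 0, 0, 0, 0, 0]'

```text
t: 8.45
position: [603.9, -305.6, 45.0]
tool_rot: [[0.068, 0.998, -0.001], [0.998, -0.068, 0.001], [0.001, -0.001, -1.0]]
force: [-0.9, -0.1, 0.4]
grip_width: 31.9
finger_force: 0.0
```

Request:
move_arm --rows '[0, 0, 0, 0, 0, 0, 0, 0, 0, 0, 0, 0, 0, 0, 0, 0, 0, 0, 0, 0, 0, 0, 0, 0]' --claw 0

```text
t: 8.85
position: [604.6, -306.1, 46.7]
tool_rot: [[0.068, 0.998, 0.001], [0.998, -0.068, -0.0], [-0.0, 0.001, -1.0]]
force: [-1.1, 0.8, 4.7]
grip_width: 10.4
finger_force: 15.0
```

Request:
move_arm --rows '[0, -5, 0, 0, 0, 0, 0, -8, 0, 0, 0, 0, 0, -10, 0, 0, 0, 0, 0, -12, 0, 0, 0, 0, 0, -12, 0, 0, 0, 0, 0, -12, 0, 0, 0, 0, 0, -12, 0, 0, 0, 0, 0, -12, 0, 0, 0, 0, 0, -12, 0, 0, 0, 0, 0, -12, 0, 0, 0, 0, 0, -10, 0, 0, 0, 0]'

```text
t: 9.95
position: [487.0, -297.7, 46.6]
tool_rot: [[0.068, 0.998, 0.001], [0.998, -0.068, -0.0], [-0.0, 0.001, -1.0]]
force: [2.9, 0.7, 5.6]
grip_width: 10.5
finger_force: 15.0
```

Request:
move_arm --rows '[0, -10, 0, 0, 0, 0, 0, -9, 0, 0, 0, 0, 0, -8, 0, 0, 0, 0, 0, -6, 0, 0, 0, 0, 0, -4, 0, 0, 0, 0, 0, -3, 0, 0, 0, 0, 0, 0, 0, 0, 0, 0]'

```text
t: 10.65
position: [447.0, -294.8, 46.6]
tool_rot: [[0.068, 0.998, 0.0], [0.998, -0.068, 0.0], [0.0, 0.0, -1.0]]
force: [-0.9, 3.8, 11.5]
grip_width: 10.1
finger_force: 15.0
```

Request:
move_arm --rows '[0, 0, 0, 0, 0, 0, 0, 0, 0, 0, 0, 0, 0, 0, 0, 0, 0, 0, 0, 0, -15, 0, 0, 0, 0, 0, -30, 0, 0, 0, 0, 0, -45, 0, 0, 0, 0, 0, -45, 0, 0, 0, 0, 0, -35, 0, 0, 0, 20, 0, 0, 0, 0, 0, 35, 2, 0, 0, 0, 0, 35, 2, 0, 0, 0, 0, 35, 2, 0, 0, 0, 0]' --claw 34

```text
t: 11.85
position: [462.1, -169.6, 217.2]
tool_rot: [[0.069, 0.998, 0.001], [0.998, -0.069, -0.0], [-0.0, 0.001, -1.0]]
force: [0.6, 0.3, -0.4]
grip_width: 31.5
finger_force: 0.0
```

Request:
move_arm --rows '[35, 2, 0, 0, 0, 0, 35, 2, 0, 0, 0, 0, 35, 2, 0, 0, 0, 0, 25, 2, 0, 0, 0, 0, 0, 0, 0, 0, 0, 0]' --claw 100

```text
t: 12.35
position: [479.4, -38.3, 217.3]
tool_rot: [[0.064, 0.998, 0.001], [0.998, -0.064, 0.0], [0.0, 0.001, -1.0]]
force: [0.1, -1.4, -0.3]
grip_width: 68.5
finger_force: 0.0
```

Run:
```python
from pose import *
from plan import st
st()
c=robot.read_camera('top');d=robot.read_camera('scene')
x0,y0=[int(v) for v in proj(c,(540,-305,60))]
crop(c,x0-50,y0-55,x0+50,y0+45,6,'pics/b.png')
# press in the same picture
a=cv2.imread('pics/b.png')
q=[int(v) for v in proj(d,(545,-305,60))]
print(x0,y0,q)
crop(d,max(q[0]-30,0),q[1]-60,max(q[0]-30,0)+33,q[1]+40,6,'pics/b2.png')
b=cv2.imread('pics/b2.png');print(a.shape,b.shape);cv2.imwrite('pics/b3.png',np.hstack([a,b]))
```

```text
t12.35 [479.37 -38.33 217.26] yaw y -3.65 F [ 0.07 -1.41 -0.26] w 68.5 ff 0.0 q [ 29.41   7.94 -35.03 113.71   5.24  59.81 -11.65]
323 181 [167, 206]
(600, 600, 3) (600, 198, 3)
```

View pics/b3.png

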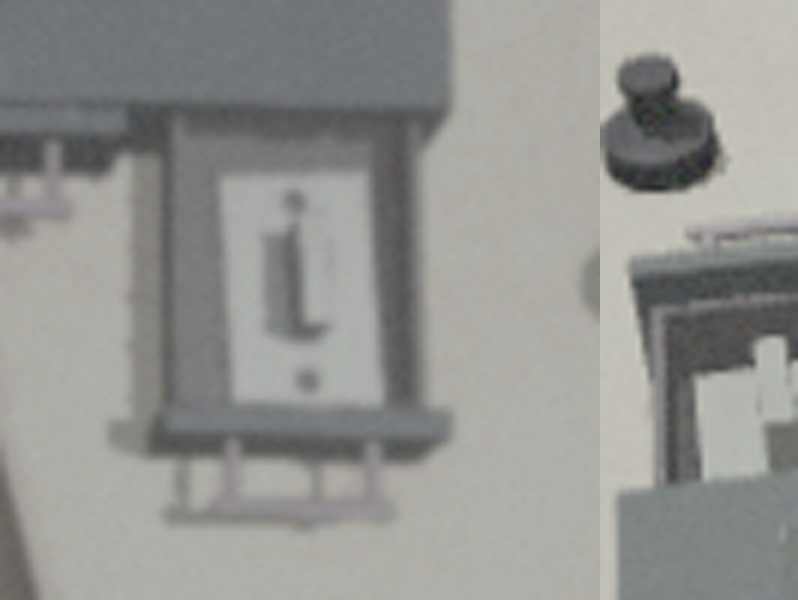

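The top view shows the plate with holes at (293,200) and (308,380), corners at about (219,177), (370,172) and (384,402), and the rib between the holes.

Run:
```python
from pose import *
c=robot.read_camera('top')
Q=lambda u,v,z:ray(c,((u+.5)/6-.5+273,(v+.5)/6-.5+126),z)
h=[Q(293,200,26),Q(308,380,26)]
print(h,(h[0]+h[1])/2); d=h[0]-h[1];print(np.linalg.norm(d),np.degrees(np.arctan2(d[1],d[0])))
k=[Q(219,177,26),Q(370,172,26),Q(384,402,26)];print(k,(k[0]+k[2])/2,np.linalg.norm(k[1]-k[2]))
d=k[1]-k[2];print(np.degrees(np.arctan2(d[1],d[0])))
# handle as check of camera bias: true (447,-295,66)
print(Q(225,508,66),Q(392,510,66))
```

```text
[array([ 622.92, -311.77,   26.  ]), array([ 522.56, -311.07,   26.  ])] [ 572.74 -311.42   26.  ]
100.36306154272026 -0.3993840547026529
[array([ 637.93, -272.58,   26.  ]), array([ 636.69, -355.12,   26.  ]), array([ 508.58, -350.56,   26.  ])] [ 573.26 -311.57   26.  ] 128.1946533530439
-2.0365656970249417
[ 449.48 -254.91   66.  ] [ 444.28 -340.35   66.  ]
```

```bash
python3 -c "
from plan import *
plan((573,-311.5,150,-1,12),(573,-311.5,45,-1,6))"
```

```text
12 [-21.8,9.4,5.6,0,0,-0.2,-21.9,9.2,5.5,0,0,-0.2,-21.9,9.2,5.6,0,0,-0.2,-21.9,9.2,5.5,0,0,-0.2,-22,9,5.6,0,0,-0.2,-22,9,5.6,0,0,-0.2,-22,8.9,5.5,0,0,-0.2,-22.1,8.8,5.6,0,0,-0.2,-22.1,8.7,5.5,0,0,-0.2,-22.1,8.7,5.6,0,0,-0.2,-22.1,8.6,5.6,0,0,-0.2,-22.2,8.5,5.5,0,0,-0.2]
6 [0,0,17.5,0,0,-0.1,0,0,17.5,0,0,-0.1,0,0,17.5,0,0,-0.1,0,0,17.5,0,0,-0.1,0,0,17.5,0,0,-0.1,0,0,17.5,0,0,-0.1]
```

Request:
move_arm --rows '[-21.8, 9.4, 5.5, 0, 0, -0.2, -22, 9.2, 5.5, 0, 0, -0.2, -22, 9.2, 5.5, 0, 0, -0.2, -22, 9.2, 5.5, 0, 0, -0.2, -22, 9, 5.5, 0, 0, -0.2, -22, 9, 5.5, 0, 0, -0.2, -22, 9, 5.5, 0, 0, -0.2, -22, 8.8, 5.5, 0, 0, -0.2, -22, 8.7, 5.5, 0, 0, -0.2, -22, 8.7, 5.5, 0, 0, -0.2, -22, 8.6, 5.5, 0, 0, -0.2, -22, 8.5, 5.5, 0, 0, -0.2]' --claw 100

```text
t: 13.7
position: [573.1, -312.9, 149.8]
tool_rot: [[0.028, 1.0, -0.0], [1.0, -0.028, -0.0], [-0.0, -0.0, -1.0]]
force: [0.2, -0.2, 0.7]
grip_width: 94.1
finger_force: 0.0
```

```bash
python3 -c "
from plan import *
st()
plan((573,-311.5,100,-1,3),(573,-311.5,45,-1,4))"
```

```text
t13.70 [ 573.05 -312.9   149.8 ] yaw y -1.58 F [ 0.15 -0.18  0.71] w 94.1 ff 0.0 q [ 41.7   27.32 -25.17  96.66  13.19  58.98  10.56]
3 [0.5,0,16.6,0,0,-0.2,0.4,0,16.6,0,0,-0.2,0.5,-0.1,16.6,0,0,-0.2]
4 [0,0,13.7,0,0,0,0,0,13.8,0,0,0,0,0,13.7,0,0,0,0,0.1,13.8,0,0,0]
```

Request:
move_arm --rows '[0.5, 0, 17, 0, 0, 0, 0.5, 0, 17, 0, 0, 0, 0.5, 0, 17, 0, 0, 0, 0, 0, 17, 0, 0, 0, 0, 0, 17, 0, 0, 0, 0, 0, 12, 0, 0, 0, 0, 0, 7, 0, 0, 0, 0, 0, 0, 0, 0, 0]'

```text
t: 14.5
position: [573.0, -308.7, 45.1]
tool_rot: [[0.026, 1.0, -0.001], [1.0, -0.026, 0.001], [0.001, -0.001, -1.0]]
force: [0.1, -0.2, -0.0]
grip_width: 93.6
finger_force: 0.0
```

Request:
move_arm --rows '[0, 0, 0, 0, 0, 0, 0, 0, 0, 0, 0, 0, 0, 0, 0, 0, 0, 0, 0, 0, 0, 0, 0, 0, 0, 0, 0, 0, 0, 0]' --claw 50 --newtons 10

```text
t: 15.0
position: [573.4, -309.2, 46.4]
tool_rot: [[0.027, 1.0, 0.0], [1.0, -0.027, -0.0], [-0.0, 0.0, -1.0]]
force: [-1.7, -0.3, 2.8]
grip_width: 60.3
finger_force: 10.0
```

Request:
move_arm --rows '[0, 0, 0, 0, 0, 0, 0, 0, 0, 0, 0, 0, 0, 0, -10, 0, 0, 0, 0, 0, -20, 0, 0, 0, 0, 0, -20, 0, 0, 0, 0, 0, -5, 0, 0, -8, 0, 0, 0, 0, 0, -8, 0, 0, 0, 0, 0, -8, 0, 0, 0, 0, 0, -8, 0, 0, 0, 0, 0, -8, 0, 0, 0, 0, 0, -8, 0, 0, 0, 0, 0, -8]' --claw 100

```text
t: 16.2
position: [573.5, -309.2, 101.9]
tool_rot: [[-0.817, 0.576, 0.0], [0.576, 0.817, -0.0], [-0.001, -0.0, -1.0]]
force: [-0.6, -0.3, -0.2]
grip_width: 94.3
finger_force: 0.0
```

Request:
move_arm --rows '[0, 0, 0, 0, 0, -8, 0, 0, 0, 0, 0, -8, 0, 0, 0, 0, 0, -8, 0, 0, 0, 0, 0, -8, 0, 0, 0, 0, 0, -2, 0, 0, 0, 0, 0, 0]' --claw 52

```text
t: 16.8
position: [573.3, -309.3, 101.6]
tool_rot: [[-1.0, 0.026, 0.0], [0.026, 1.0, -0.0], [-0.0, -0.0, -1.0]]
force: [0.0, 0.8, 0.2]
grip_width: 50.4
finger_force: 0.0
```

```bash
python3 -c "
from plan import *
st()
plan((573.4,-311.5,41,89,4))"
```

```text
t16.80 [ 573.35 -309.34  101.65] yaw y 88.49 F [0.04 0.77 0.22] w 50.4 ff 0.0 q [ 54.74  35.   -44.64  98.16  28.16  58.64  88.68]
4 [0,-0.5,15.2,0,0,-0.1,0,-0.6,15.1,0,0,-0.1,-0.1,-0.5,15.2,0,0,-0.1,0,-0.6,15.1,0,0,-0.1]
```

Request:
move_arm --rows '[0, -1, 17, 0, 0, 0, 0, -1, 17, 0, 0, 0, 0, 0, 14, 0, 0, 0, 0, 0, 9, 0, 0, 0, 0, 0, 3.5, 0, 0, 0, 0, 0, 0, 0, 0, 0]'

```text
t: 17.4
position: [573.2, -310.7, 40.0]
tool_rot: [[-1.0, 0.026, -0.001], [0.026, 1.0, 0.001], [0.001, 0.001, -1.0]]
force: [0.8, -1.0, 0.4]
grip_width: 49.2
finger_force: 0.0
```

Request:
move_arm --rows '[0, 0, 0, 0, 0, 0, 0, 0, 0, 0, 0, 0, 0, 0, 0, 0, 0, 0, 0, 0, 0, 0, 0, 0, 0, 0, 0, 0, 0, 0]' --claw 0 --newtons 40

```text
t: 17.9
position: [573.4, -311.3, 40.9]
tool_rot: [[-1.0, 0.027, 0.0], [0.027, 1.0, -0.0], [-0.0, -0.0, -1.0]]
force: [-0.5, -0.2, 2.9]
grip_width: 15.7
finger_force: 40.0
```

Request:
move_arm --rows '[0, 0, -5, 0, 0, 0, 0, 0, -12, 0, 0, 0, 0, 0, -20, 0, 0, 0, 0, 0, -30, 0, 0, 0, 0, 0, -35, 0, 0, 0, 0, 0, -35, 0, 0, 0, 0, 0, -30, 0, 0, 0, 0, 0, -18, 0, 0, 0]'

```text
t: 18.7
position: [573.9, -311.0, 228.9]
tool_rot: [[-1.0, 0.026, 0.002], [0.026, 1.0, -0.001], [-0.002, -0.001, -1.0]]
force: [1.0, -0.3, -2.8]
grip_width: 15.7
finger_force: 40.0
```

```bash
python3 -c "
from plan import *
st()
plan((535,-60,225,50,10),(544,201,190,10.4,12))"
```

```text
t18.70 [ 573.92 -310.95  228.88] yaw y 88.50 F [ 1.04 -0.34 -2.76] w 15.7 ff 39.99470293521881 q [ 57.42  28.22 -48.22  91.35  22.05  70.24  93.58]
10 [4.5,25,0.3,0,0,3.8,6.2,24.6,0.4,0,0,3.8,7.9,24.2,0.3,0,0,3.8,9.4,23.6,0.4,0,0,3.8,10.9,22.9,0.3,0,0,3.8,12.4,22.1,0.4,0,0,3.8,13.9,21.3,0.3,0,0,3.8,15.3,20.3,0.4,0,0,3.8,16.5,19.3,0.3,0,0,3.8,17.8,18.1,0.4,0,0,3.8]
12 [13.3,17.3,2.9,0,0,3.3,14.2,16.4,2.9,0,0,3.3,15.2,15.6,2.9,0,0,3.3,16,14.8,2.9,0,0,3.3,16.9,13.7,2.8,0,0,3.3,17.6,12.8,2.9,0,0,3.3,18.3,11.7,2.9,0,0,3.3,19,10.7,2.9,0,0,3.3,19.5,9.6,2.9,0,0,3.3,20.1,8.4,2.9,0,0,3.3,20.5,7.2,2.9,0,0,3.3,20.9,6.1,2.9,0,0,3.3]
```

Request:
move_arm --rows '[4.5, 25, 0, 0, 0, 3.8, 6.2, 24.6, 0, 0, 0, 3.8, 8, 24, 0, 0, 0, 3.8, 9.4, 23.6, 0, 0, 0, 3.8, 11, 23, 0, 0, 0, 3.8, 12.4, 22, 0, 0, 0, 3.8, 14, 21.3, 0, 0, 0, 3.8, 15.3, 20.3, 0, 0, 0, 3.8, 16.5, 19.3, 0, 0, 0, 3.8, 17.8, 18, 0, 0, 0, 3.8]'

```text
t: 19.7
position: [533.5, -59.2, 225.6]
tool_rot: [[-0.77, 0.638, -0.0], [0.638, 0.77, -0.0], [0.0, -0.0, -1.0]]
force: [0.3, -0.2, -4.0]
grip_width: 15.7
finger_force: 40.0
```

Request:
move_arm --rows '[13.3, 17.3, 3, 0, 0, 3.3, 14, 16.4, 3, 0, 0, 3.3, 15, 15.6, 3, 0, 0, 3.3, 16, 14.8, 3, 0, 0, 3.3, 17, 13.7, 3, 0, 0, 3.3, 17.6, 12.8, 3, 0, 0, 3.3, 18.3, 11.7, 3, 0, 0, 3.3, 19, 10.7, 3, 0, 0, 3.3, 19.5, 9.6, 3, 0, 0, 3.3, 20, 8.4, 3, 0, 0, 3.3, 20.5, 7, 3, 0, 0, 3.3, 21, 6, 3, 0, 0, 3.3]'

```text
t: 20.9
position: [542.6, 201.2, 189.4]
tool_rot: [[-0.187, 0.982, -0.001], [0.982, 0.187, -0.0], [-0.0, -0.001, -1.0]]
force: [0.1, 0.3, -3.9]
grip_width: 15.6
finger_force: 40.0
```

Run:
```python
from pose import *
from plan import st
st()
d=robot.read_camera('scene')
q=proj(d,(545,202,100)).astype(int);print(q)
crop(d,q[0]-70,q[1]-45,q[0]+60,q[1]+55,6,'pics/c.png')
```

```text
t20.90 [542.63 201.21 189.38] yaw y 10.75 F [ 0.11  0.27 -3.9 ] w 15.6 ff 39.99320089817047 q [  8.35  21.74 -43.8  103.47  16.94  61.59 -30.85]
[332 169]
```

View pics/c.png

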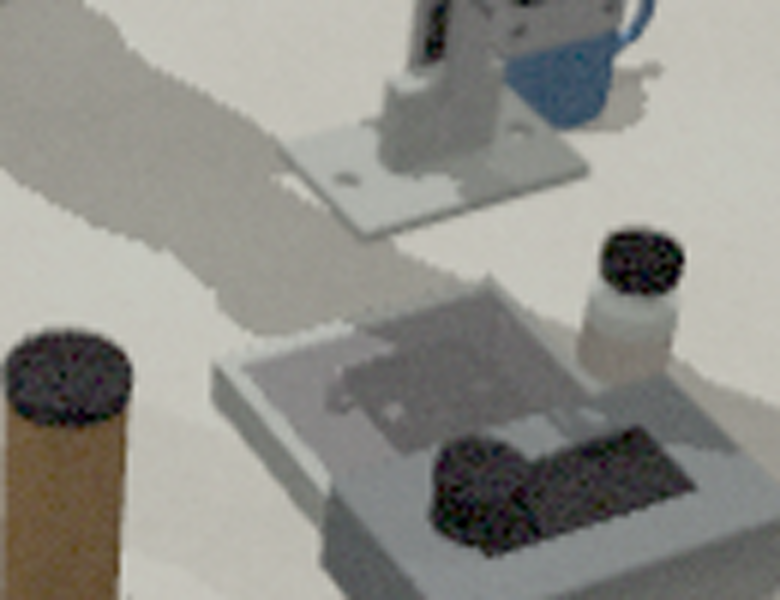

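The plate hangs level over the press. In this crop its holes are at (347,179) and (521,130), but the pins are in shadow. I'll look at the pins in the first, unshadowed pictures.

Run:
```python
from pose import *
d=robot.read_camera('scene');c=robot.read_camera('top')
q=np.array([332,169])
for uv in[(347,179),(521,130)]:
    print('hole',ray(d,((uv[0]+.5)/6-.5+q[0]-70,(uv[1]+.5)/6-.5+q[1]-45),174.4))
a=cv2.imread('pics/scene0.png')[255:330,460:560];b=cv2.imread('pics/top0.png')[260:335,210:310]
f=lambda i:cv2.resize(np.clip((i.astype(float)-i.min())*1.7,0,255).astype('uint8'),None,fx=4,fy=4,interpolation=cv2.INTER_CUBIC)
cv2.imwrite('pics/p.png',np.hstack([f(a),f(b)]))
```

```text
hole [549.73 151.55 174.4 ]
hole [531.45 250.02 174.4 ]
```

View pics/p.png

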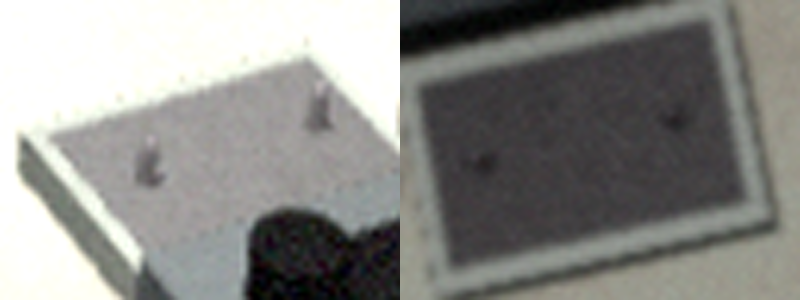

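Run:
```python
from pose import *
d=robot.read_camera('scene');c=robot.read_camera('top')
def W(cam,u,v,ox,oy,z):
    k=lambda a,o:(((a+.5)/4-.5+o)+.5)/1.5625-.5
    return ray(cam,(k(u,ox),k(v,oy)),z)
for n,A,z in[('tip',[(150,137),(320,84)],56),('base',[(149,181),(318,128)],31)]:
    w=[W(d,*a,460,255,z) for a in A];m=w[1]-w[0];print('scene',n,*w,(w[0]+w[1])/2,np.linalg.norm(m),np.degrees(np.arctan2(-m[0],m[1])))
w=[W(c,u-400,v,210,260,43) for u,v in[(678,119),(484,160)]];m=w[1]-w[0];print('top',*w,(w[0]+w[1])/2,np.linalg.norm(m),np.degrees(np.arctan2(-m[0],m[1])))
w=[W(c,u-400,v,210,260,30) for u,v in[(412,78),(722,2),(772,218),(437,293)]]
print('platen',np.mean(w,0)); 
m=w[0]-w[1];print(np.degrees(np.arctan2(-m[0],m[1])));m=w[3]-w[2];print(np.degrees(np.arctan2(-m[0],m[1])))
```

```text
scene tip [552.4  157.64  56.  ] [533.48 255.11  56.  ] [542.94 206.37  56.  ] 99.28983755658241 10.983713415326369
scene base [556.85 157.92  31.  ] [538.32 255.46  31.  ] [547.59 206.69  31.  ] 99.28190397822029 10.753447661218482
top [554.43 153.47  43.  ] [537.91 252.23  43.  ] [546.17 202.85  43.  ] 100.13513869698059 9.495313158319409
platen [545.22 203.03  30.  ]
11.526181714883409
10.088991785427346
```

```bash
python3 -c "
from plan import *
st()
plan((546.4,204.3,100,10.5,6),(546.4,204.3,83,10.5,3))"
```

```text
t21.15 [542.85 199.94 189.48] yaw y 10.93 F [-0.05  0.58 -4.03] w 15.6 ff 39.99450445175171 q [  8.48  21.71 -43.8  103.49  16.93  61.59 -30.54]
6 [0.6,0.7,14.9,0,0,0.1,0.6,0.8,14.9,0,0,0.1,0.6,0.7,14.9,0,0,0.1,0.6,0.7,14.9,0,0,0.1,0.6,0.7,15,0,0,0.1,0.7,0.8,14.9,0,0,0.1]
3 [0,0,5.7,0,0,-0.1,0,0,5.6,0,0,-0.1,0,0,5.7,0,0,-0.1]
```

Request:
move_arm --rows '[0.6, 0.7, 15, 0, 0, 0.1, 0.6, 0.7, 15, 0, 0, 0.1, 0.6, 0.7, 15, 0, 0, 0, 0.6, 0.7, 15, 0, 0, 0.1, 0.6, 0.7, 15, 0, 0, 0.1, 0.6, 0.7, 15, 0, 0, 0, 0, 0, 6, 0, 0, 0, 0, 0, 6, 0, 0, 0, 0, 0, 3, 0, 0, 0, 0, 0, 0, 0, 0, 0]'

```text
t: 22.15
position: [546.6, 204.8, 84.6]
tool_rot: [[-0.182, 0.983, 0.0], [0.983, 0.182, 0.0], [0.0, 0.0, -1.0]]
force: [-0.1, 0.1, -3.6]
grip_width: 15.7
finger_force: 40.0
```

Request:
move_arm --rows '[0, 0, 0, 0, 0, 0, 0, 0, 0, 0, 0, 0]'

```text
t: 22.35
position: [546.8, 204.8, 85.1]
tool_rot: [[-0.182, 0.983, 0.001], [0.983, 0.182, 0.0], [0.0, 0.001, -1.0]]
force: [0.1, 0.6, -2.4]
grip_width: 15.5
finger_force: 40.0
```

Now I'll lower slowly onto the pin tips, which should meet the plate at about TCP z 79.

Request:
move_arm --rows '[0, 0, 2, 0, 0, 0, 0, 0, 2, 0, 0, 0, 0, 0, 2, 0, 0, 0, 0, 0, 1.5, 0, 0, 0, 0, 0, 0, 0, 0, 0]'

```text
t: 22.85
position: [546.3, 204.7, 76.8]
tool_rot: [[-0.182, 0.983, -0.0], [0.983, 0.182, 0.0], [0.0, -0.0, -1.0]]
force: [-0.0, 0.4, -3.0]
grip_width: 15.7
finger_force: 40.0
```

Request:
move_arm --rows '[0, 0, 1.5, 0, 0, 0, 0, 0, 1, 0, 0, 0, 0, 0, 0, 0, 0, 0]'

```text
t: 23.15
position: [546.4, 204.7, 74.4]
tool_rot: [[-0.182, 0.983, -0.0], [0.983, 0.182, -0.0], [0.0, -0.0, -1.0]]
force: [-0.1, 1.1, -2.0]
grip_width: 15.8
finger_force: 40.0
```

Request:
move_arm --rows '[0, 0, 1, 0, 0, 0, 0, 0, 1, 0, 0, 0, 0, 0, 0, 0, 0, 0]'

```text
t: 23.45
position: [546.4, 204.7, 72.5]
tool_rot: [[-0.182, 0.983, -0.0], [0.983, 0.182, -0.0], [0.0, -0.0, -1.0]]
force: [0.0, -0.2, -4.3]
grip_width: 16.0
finger_force: 40.0
```

Request:
move_arm --rows '[0, 0, 1, 0, 0, 0, 0, 0, 1, 0, 0, 0, 0, 0, 0, 0, 0, 0]'

```text
t: 23.75
position: [546.4, 204.7, 70.5]
tool_rot: [[-0.182, 0.983, -0.0], [0.983, 0.182, 0.0], [0.0, -0.0, -1.0]]
force: [0.2, -0.8, -3.5]
grip_width: 15.7
finger_force: 40.0
```

Request:
move_arm --rows '[0, 0, 2, 0, 0, 0, 0, 0, 2, 0, 0, 0, 0, 0, 2, 0, 0, 0, 0, 0, 2, 0, 0, 0, 0, 0, 0, 0, 0, 0]'

```text
t: 24.25
position: [546.3, 204.7, 62.3]
tool_rot: [[-0.182, 0.983, -0.0], [0.983, 0.182, -0.0], [0.0, -0.0, -1.0]]
force: [-0.1, 0.7, -3.9]
grip_width: 15.7
finger_force: 40.0
```

Request:
move_arm --rows '[0, 0, 2, 0, 0, 0, 0, 0, 2, 0, 0, 0, 0, 0, 2, 0, 0, 0, 0, 0, 0, 0, 0, 0]'

```text
t: 24.65
position: [546.3, 204.7, 56.3]
tool_rot: [[-0.182, 0.983, -0.0], [0.983, 0.182, -0.0], [0.0, -0.0, -1.0]]
force: [-1.1, -0.6, -3.7]
grip_width: 15.7
finger_force: 40.0
```

Request:
move_arm --rows '[0, 0, 1, 0, 0, 0, 0, 0, 1, 0, 0, 0, 0, 0, 0, 0, 0, 0]'

```text
t: 24.95
position: [546.4, 204.7, 54.5]
tool_rot: [[-0.182, 0.983, -0.0], [0.983, 0.182, 0.0], [0.0, -0.0, -1.0]]
force: [0.4, 1.3, -3.5]
grip_width: 15.9
finger_force: 40.0
```

Request:
move_arm --rows '[0, 0, 1, 0, 0, 0, 0, 0, 0.5, 0, 0, 0, 0, 0, 0.5, 0, 0, 0, 0, 0, 0, 0, 0, 0]'

```text
t: 25.35
position: [546.5, 204.8, 52.9]
tool_rot: [[-0.182, 0.983, 0.0], [0.983, 0.182, -0.0], [-0.0, 0.0, -1.0]]
force: [-1.5, -1.9, 3.5]
grip_width: 15.9
finger_force: 40.0
```

The plate has bottomed at the expected height. I'll release it, retreat straight up, and check.

Request:
move_arm --rows '[0, 0, 0, 0, 0, 0, 0, 0, 0, 0, 0, 0, 0, 0, 0, 0, 0, 0, 0, 0, 0, 0, 0, 0]' --claw 45

```text
t: 25.75
position: [546.6, 204.8, 52.6]
tool_rot: [[-0.182, 0.983, 0.0], [0.983, 0.182, 0.0], [0.0, 0.0, -1.0]]
force: [-0.1, 0.7, -0.1]
grip_width: 41.4
finger_force: 0.0
```

Request:
move_arm --rows '[0, 0, -10, 0, 0, 0, 0, 0, -20, 0, 0, 0, 0, 0, -30, 0, 0, 0, 0, 0, -40, 0, 0, 0, 0, 0, -40, 0, 0, 0, -25, 0, -20, 0, 0, 0, -35, 0, 0, 0, 0, 0, -35, 0, 0, 0, 0, 0, -35, 0, 0, 0, 0, 0, -35, 0, 0, 0, 0, 0, -25, 0, 0, 0, 0, 0, 0, 0, 0, 0, 0, 0]'

```text
t: 26.95
position: [581.5, 13.9, 213.0]
tool_rot: [[-0.177, 0.984, 0.0], [0.984, 0.177, -0.001], [-0.001, -0.0, -1.0]]
force: [0.4, 0.6, 0.8]
grip_width: 42.4
finger_force: 0.0
```

Run:
```python
from pose import *
from plan import st
st()
d=robot.read_camera('scene');c=robot.read_camera('top')
q=proj(d,(545,202,40)).astype(int);r=proj(c,(545,202,40)).astype(int)
crop(d,q[0]-45,q[1]-50,q[0]+45,q[1]+50,4.4,'pics/e1.png');crop(c,70,60,300,215,2,'pics/e3.png')
a=cv2.imread('pics/e1.png');b=cv2.imread('pics/e3.png')
h=440;print(a.shape,b.shape)
B=np.zeros((h,396,3),'uint8')
cv2.imwrite('pics/e.png',np.hstack([a,cv2.resize(b,(396,267)) if 0 else np.vstack([cv2.resize(b,(396,267)),B[:a.shape[0]-267]])]))
```

```text
t26.95 [581.54  13.89 213.03] yaw y 10.20 F [0.42 0.58 0.78] w 42.4 ff 0.0 q [ 25.12  19.84 -40.74 101.81  14.38  63.64 -10.19]
(440, 396, 3) (310, 460, 3)
```

View pics/e.png

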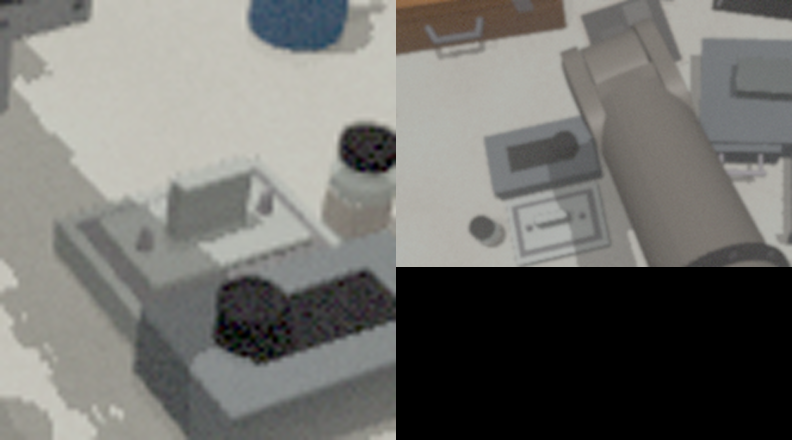

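The pictures show the plate flat on the platen with both pins standing through its holes, at (145,238) and (265,203). The left drawer is still shut, and the jar and loupe are upright.

```bash
python3 -c "
from rig import robot
print(robot.job_done())"
```

```text
the job is handed in; nothing more can be done
None
```

I pushed the left drawer home, pulled the right drawer out about 158 mm, set the plate flat over both pins and released it at about 26 s, then handed the job in (no verdict was returned).

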